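# Seat the block and press the guarded clamp lever

## Task

Push the aluminium block along its channel until it sits home against the stop, then reach down through the window of the yellow guard and press the red lever fully down, so that the clamp comes down on the block. Only push and press: do not lift the block, do not touch the guard at any time, and leave the other things on the bench as they are. Finish with the gripper withdrawn from the guard.

Things in the scene. Friction and masses are not known exactly. Their poses are not given: they have to be found in the camera images.
- fixture: Green clamping fixture fixed on the bench. Origin: on the bench surface; x runs along the channel from its open end (robot side) to the stop, y left, z up. Bed: x -170 to +110 mm, y -130 to +130, top 20 mm above the bench. The channel, 64 mm wide, centred on y = -65 mm, lies between steel rails 8 mm high and is open above. Guard and lever stand on the left half (+y).
- stop (a point): Middle of the stop's face at bed level, at the far end of the channel: x = +50, y = -65 mm in the fixture's frame. The dark steel stop rises 22 mm above the bed. Behind it stands the clamp column, its top 94 mm above the bench; its arm reaches back over the channel to x = +1 mm, underside 78 mm above the bench.
- foot_tip (a point): Underside of the clamp foot, a black rubber disc 24 mm across hanging from the arm over the channel at fixture x = +22, y = -65 mm. It is linked to the lever: 62 mm above the bench with the lever up, and it comes down on the seated block (top 50 mm above the bench) when the lever is fully down.
- blank: Aluminium block 90 mm long (x), 60 wide (y), 30 high, 0.35 to 0.56 kg, lying in the channel on the bed. Origin: centre of its underside; z up. It starts 45 to 75 mm short of the stop and slides freely along the channel. Home, its origin is at fixture x = +5, y = -65 mm, its near end face at x = -40 mm.
- lever (a joint): Angle of the red lever in rad: 0 is fully up, 0.28 fully down on its end stop. It starts between 0 and 0.06, takes about 8 N at the pad to move and some 15 N at the very end as the clamp bites, and stays where it is left.
- lever_pad (a point): Centre of the top of the lever's red pad, 44 mm square, 8 thick, on a steel arm 90 mm long whose hinge lies behind it (+x). It lies below the middle of the guard window. Its top is 70 mm above the bench when up (16 mm below the guard's top face) and 45 mm when fully down (41 mm below it). It tilts 8 degrees: front edge raised when up, lowered when down.
- guard: Yellow guard around the lever: a level frame 130 mm (x) by 120 mm (y), 6 thick, on 6 mm rods that close its sides. Origin: centre of its window in the top face, 86 mm above the bench, at fixture x = -5, y = +65 mm; axes as the fixture. The window, 90 mm along x by 84 along y, is open from above and is the way to the pad. No part of the robot may touch it.
- slug: Brass cylinder, 28 mm across, 35 mm high, standing on the bed of the fixture in front of the guard. Origin: centre of its underside. Leave alone.
- hammer: Hammer lying on the bench, about 0.26 m long. Leave alone.
- wrench: Steel wrench lying on the bench, about 0.18 m long. Leave alone.
- jar: Amber jar with a steel cap, 64 mm across, 90 mm high, origin under its middle. Leave alone.
- can: Blue and red can, 66 mm across, 110 mm high, origin under its middle. Leave alone.
- tin: Open steel tin, 72 mm across, 70 mm high, origin under its middle. Leave alone.
Mind the look-alikes: they are no part of the job. There is more than one size of the blank; the job needs the largest.

How it is judged:
On the way, in this order (a step that is already met when the one before it is completed fails the run):
1. the block is pushed home against the stop while the lever is still up (x of blank in the frame of fixture between 0.002 and 0.009 m and value of joint lever below 0.12 rad), for 0.2 s.
2. the lever is pressed fully down (x of blank in the frame of fixture between 0.002 and 0.009 m and value of joint lever above 0.24 rad), for 0.1 s.
At the end, for the whole second after the job is handed in: The block lies flat in the channel, at rest, within 3 mm of the stop, and the lever is down (joint above 0.24 of 0.28 rad) and stays there (all of step 2 and z of blank in the frame of fixture below 0.024 m and angle between blank's own z axis and vertical below 0.06 rad and linear speed of blank below 0.02 m/s); the robot touches nothing.
It fails at once if the lever is pressed from outside the guard window (value of joint lever above 0.15 rad and velocity of joint lever above 0.05 rad/s and (x of the grasp point in the frame of guard above 0.045 m or x of the grasp point in the frame of guard below -0.045 m or y of the grasp point in the frame of guard above 0.042 m or y of the grasp point in the frame of guard below -0.042 m)).
It fails at once if the robot touches the guard (contact force between guard and the fingers above 0.3 N or contact force between guard and the arm above 0.3 N).
It fails at once if the block is lifted (8 mm) or tipped (z of blank in the frame of fixture above 0.028 m or angle between blank's own z axis and vertical above 0.2 rad).
It fails at once if another thing on the bench is moved by more than 20 mm or lifted (distance of any of slug, hammer, wrench, jar, can, tin from where it was at the start of the episode above 0.02 m).
It also fails if it takes over 48 s, if anything falls off the work surface, if the arm or the gripper's body presses on something with over 40 N, if the wrist force passes 120 N, or if a joint passes its speed limit or range.

## Robot

A 6-joint arm with a two-finger parallel gripper is mounted at the origin on the work surface. World frame = base frame: x ahead of the robot, y to its left, z up, the work surface at z = 0. Lengths are in m, angles in rad, forces in N, time in s.
With the tool pointing down it reaches from about 0.35 to 0.725 m from the base axis. Payload 4.3 kg.
Tool frame: the origin (TCP) lies midway between the tips of the shut fingers; the grasp point (between the pads) lies 19 mm behind it; z points along the fingers, y is the line along which they close (so a half turn about z gives the same grasp; the last joint's range is limited). The gripper opens to 85 mm and grips with 20 to 120 N. Pads are 22 mm wide; open, the fingers measure 114 mm over their backs; the gripper's body (76 mm by 85 mm) begins 54 mm behind the grasp point. The pads swing forward as they close: fully open they stand 13 mm farther back than shut.
Start: joints at [1.159, 0.377, 0.081, 1.274, 0, 1.46], TCP at [0.171, 0.549, 0.231] pointing down, gripper open.
Joint ranges: [-2.72, 2.72], [-0.84, 1.66], [-1.02, 1.22], [-1.77, 2.12], [-1.37, 1.28], [-3.14, 3.14]. Speed limits (rad/s): [2.57, 2.57, 3.14, 3.14, 3.14, 3.14].

## Interface

Orientations are given as a unit quaternion [w, x, y, z].
In Python, from rig import robot gives the robot as it stands. The module is installed in compiled form; this text tells all that it offers.
- The arm moves only by the shell command python3 -m crank 'ROWS' [OPENING] [FORCE]. ROWS is JSON, one flat list of numbers, 6 for each row, row after row: the shift along the tool's x, y, z scaled (see below), then the turn, a rotation vector about the tool's x, y, z scaled (see below). A call has 1 to 8 rows; each row is the pose to reach, as a shift and turn from the pose commanded when the call began, along the tool's axes at that moment; what a row does not reach only later rows make up. The controller multiplies each number of a shift by 20 cm and each number of a turn by 45 degrees. A row lasts 1/12 s, in which the tool goes at most 41.7 mm and 7.16 degrees, less where a joint would pass 70% of its speed; a pose out of reach is approached as far as the arm can. A call with a number of a shift or a turn outside -1 to 1 is refused whole. A call with a gripper value outside its range is refused whole. OPENING is the closure, from 0 (fully open) to 1 (shut), set as the call begins (- or left out, the last holds). The fingers move at their own pace and stop on an object; FORCE is the grip in N (left out, the last holds). Time passes only in rows, so rows that repeat a pose let the fingers close. It gives the time, the measured TCP pose, the force, the opening and the grip force at its end, in the units of the state.
- robot.read_state(): the state, without advancing time (a new reading comes with each control period).
- robot.capture(name): name is "side" or "top"; returns a dict with "color" (400x640x3 uint8, red, green, blue), "range_z" (400x640 float32, m along the optical axis (not along the pixel's ray), 0 where there is no reading), "fx", "fy", "cx", "cy" (pixels), "R" (3x3) and "t" (3): a world point X has camera coordinates R X + t. Camera axes: x right, y down, z forward; pixel columns grow to the right and rows downward; lengths in m; the calibration is good to about 2 mm. A picture is of the moment at which its call begins.
- robot.sign_off(): hands the job in; it is judged then, once.
The state is a dict: "clock": time; "joint_pos": joint angles; "qd": joint speeds; "joint_efforts": joint torques, N m; "tcp_pos": TCP position; "ee_rot": TCP orientation; "force": force on the tool from outside, world axes, zero at the start; "torque": the same for the moment, N m; "finger_gap": opening from 0.0 (shut) to 1.0 (fully open); "finger_force": force on a finger pad.
Only numpy, scipy, OpenCV 4.12 (cv2) and the standard library are available. Lean on these libraries where they do the work, as an engineer would, in place of code of your own. Each camera call takes 0.05 s, during which the arm holds its last target. There are 200 camera calls.

## Working session

There is one attempt and no reset: what is moved stays moved. The work goes in short steps, Python scripts to look and compute and a shell command to move; the robot and the scene stay as the last step left them, time stands still between calls to the robot, and variables do not carry over. Pictures are saved under pics/ and viewed, at most 10 in all, crops included, and the job is handed in when it is done.

```bash
mkdir -p pics
cat > h.py <<'E'
import numpy as np,cv2
from rig import robot
def cap(n,f):
    c=robot.capture(n); np.savez(f'{f}.npz',**c); cv2.imwrite(f'pics/{f}.png',c['color'][:,:,::-1]); return c
def cloud(c):
    v,u=np.mgrid[:400,:640]; z=c['range_z']
    P=np.stack([(u-c['cx'])*z/c['fx'],(v-c['cy'])*z/c['fy'],z],-1)
    W=(P-c['t'])@c['R']; W[z==0]=np.nan; return W
E
python3 - <<'E'
from h import *
for n in('top','side'):
    c=cap(n,n+'0'); print(n,c['fx'],c['R'].round(3).tolist(),(-c['R'].T@c['t']).round(3))
print(robot.read_state())
E
```

```text
top 490.6046512779934 [[-0.012, -1.0, -0.006], [-0.986, 0.013, -0.164], [0.165, 0.004, -0.986]] [ 0.307 -0.02   1.438]
side 493.189155911256 [[-0.996, -0.094, 0.01], [-0.055, 0.497, -0.866], [0.077, -0.862, -0.5]] [0.443 1.175 0.74 ]
{'clock': 0.1, 'joint_pos': array([1.15872880e+00, 3.77982614e-01, 7.97654927e-02, 1.27442151e+00,
       2.22070419e-05, 1.46053615e+00]), 'qd': array([ 0.00183402, -0.00266544,  0.00473079,  0.00096494,  0.0010716 ,
        0.00074506]), 'joint_efforts': array([ 1.03348943e-03, -4.64691567e+01,  2.70582873e+01,  1.20010239e-02,
       -8.75628734e-05, -4.61646508e-06]), 'tcp_pos': array([0.17064266, 0.54847271, 0.23046087]), 'ee_rot': array([-2.48572725e-04,  1.50331545e-01,  9.88635210e-01, -8.87047255e-04]), 'force': array([-0.12607333,  0.34200628,  0.36281358]), 'torque': array([-0.0326172 ,  0.0177753 ,  0.04757456]), 'finger_force': 0.0, 'finger_gap': 0.9971489182566995}
```

View pics/top0.png

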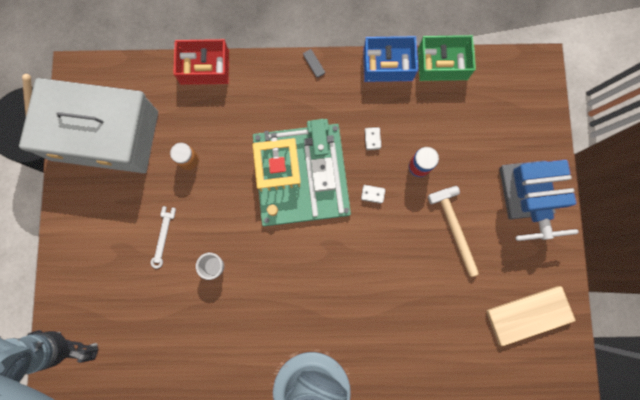

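View pics/side0.png

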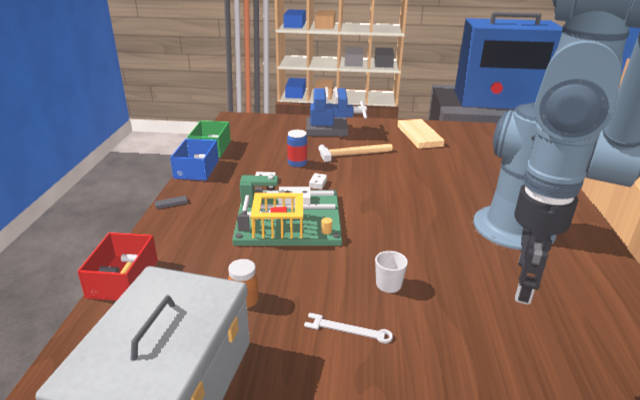

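The top view shows the fixture around (300,173), with the guard at (276,163), the red pad at (277,166) and the slug at (272,210). There are three blank candidates: (322,172) in the channel, and (373,138) and (373,194) on the bench to the right. The one in the channel is the largest and fits the description. I'll confirm it in an enlarged crop and measure.

```bash
cat >> h.py <<'E'
def onplane(c,u,v,z0):
    d=np.stack([(u-c['cx'])/c['fx'],(v-c['cy'])/c['fy'],np.ones_like(u,float)],-1)@c['R']
    o=-c['R'].T@c['t']; s=(z0-o[2])/d[...,2]; return o+s[...,None]*d
def rect(P):
    r=cv2.minAreaRect((P[:,:2]*1000).astype(np.float32)); return np.round(r[0],1),np.round(r[1],1),round(r[2],2)
E
python3 - <<'E'
from h import *
c=dict(np.load('top0.npz')); W=cloud(c)
cv2.imwrite('pics/crop0.png',cv2.resize(c['color'][110:235,240:400,::-1],None,fx=4.8,fy=4.8,interpolation=cv2.INTER_CUBIC))
hsv=cv2.cvtColor(c['color'],cv2.COLOR_RGB2HSV); H,S,V=[hsv[...,i].astype(int) for i in range(3)]
roi=np.zeros((400,640),bool); roi[112:232,245:357]=1
def rep(n,m,z0):
    m=(m&roi).astype(np.uint8); k,l,s,_=cv2.connectedComponentsWithStats(m); m=l==1+s[1:,4].argmax()
    v,u=np.nonzero(m); print(n,len(u),u.mean().round(1),v.mean().round(1),'plane',*rect(onplane(c,u,v,z0)),'depth z med',np.nanmedian(W[m][:,2]).round(4),'xy',np.nanmedian(W[m],0).round(4))
rep('green',(H>50)&(H<90)&(S>70),0.02)
rep('yellow',(H>22)&(H<35)&(S>120)&(V>150)&(W[...,2]>.07),0.086)
rep('red',((H<6)|(H>174))&(S>140)&(V>90),0.068)
rep('blank',(W[...,2]>.042)&(W[...,2]<.06)&(S<60)&(V>120),0.05)
sl=(slice(203,219),slice(264,282)); w=W[sl]; print('slug',w[w[...,2]>.04].mean(0))
E
```

```text
green 3212 305.9 183.9 plane [624.4  25.4] [294.4 253.5] 6.43 depth z med 0.0204 xy [0.5501 0.0111 0.0204]
yellow 283 275.6 153.0 plane [640.3  91.5] [109.8 110. ] 6.57 depth z med 0.0856 xy [0.6734 0.0938 0.0856]
red 198 276.8 165.1 plane [631.5  89.7] [41.  40.1] 0.14 depth z med 0.0655 xy [0.6317 0.0901 0.0655]
blank 622 322.6 173.7 plane [608.3 -40.9] [91.2 59.9] 6.3 depth z med 0.0497 xy [ 0.6077 -0.0414  0.0497]
slug [0.50449797 0.10639927 0.05463541]
```

View pics/crop0.png

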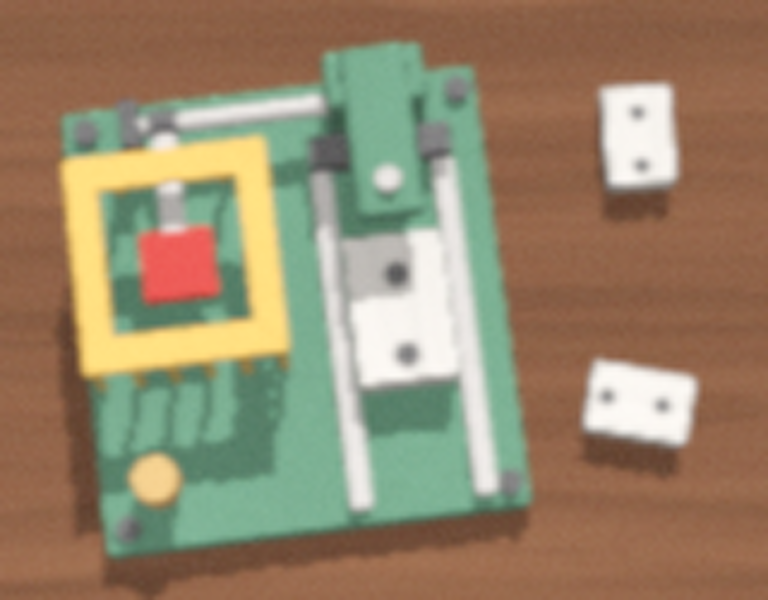

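The crop confirms it: the block in the channel, crop (402,305), is 90 x 60 mm, and the two on the bench are clearly smaller. Next I'll refine the guard and fixture fit and compute the first moves.

```bash
cat >> h.py <<'E'
from scipy.spatial.transform import Rotation as Ro
YAW=np.radians(6.4)
def to(x,y,z,yaw=YAW):
    s=robot.read_state(); p=s['tcp_pos']; w,*q=s['ee_rot']; R=Ro.from_quat([*q,w])
    ex=np.array([np.cos(yaw),np.sin(yaw),0]); zt=np.array([0,0,-1]); 
    T=Ro.from_matrix(np.stack([np.cross(ex,zt),ex,zt],1))
    print('t',s['clock'],'tcp',p.round(4),'F',s['force'].round(1),'shift',(R.inv().apply(np.array([x,y,z])-p)/.2).round(3),'turn',((R.inv()*T).as_rotvec()/np.radians(45)).round(3))
E
python3 - <<'E'
from h import *
for n in('top','side'):
    c=dict(np.load(n+'0.npz')); hsv=cv2.cvtColor(c['color'],cv2.COLOR_RGB2HSV); H,S,V=[hsv[...,i].astype(int) for i in range(3)]
    roi=np.zeros((400,640),bool)
    if n=='top': roi[130:200,245:305]=1
    else: roi[185:225,245:310]=1
    v,u=np.nonzero(roi&(H>18)&(H<36)&(S>110)&(V>120)); P=onplane(c,u,v,.086)
    ex=np.array([np.cos(YAW),np.sin(YAW)]); ey=np.array([-ex[1],ex[0]])
    q=np.stack([P[:,:2]@ex,P[:,:2]@ey],1)*1000
    print(n,len(u),'rect',*rect(P),'ext',q.min(0),q.max(0))
    # guard-frame coords projected; inner hole: scan profile
    g=np.array([631,90]); G=np.array([g@ex,g@ey])
    a=q-G
    for k,o in((0,1),(1,0)):
        sel=np.abs(a[:,o])<25; h,e=np.histogram(a[sel,k],np.arange(-90,91,4)); print('axis',k,[(int(x),int(y)) for x,y in zip(e,h) if y])
    print('blank-guess rel',np.array([608.3,-40.9])@ex-G[0],np.array([608.3,-40.9])@ey-G[1])
to(.519,-.051,.231)
E
```

```text
top 1054 rect [630.8  92.1] [138.8 121. ] 5.8 ext [567.8212844  -39.87704401] [706.78507631  81.82830748]
axis 0 [(-70, 4), (-66, 9), (-62, 26), (-58, 25), (-54, 27), (-50, 24), (-46, 23), (-42, 6), (46, 16), (50, 25), (54, 23), (58, 23), (62, 23), (66, 11)]
axis 1 [(-62, 1), (-58, 23), (-54, 26), (-50, 24), (-46, 24), (-42, 7), (38, 1), (42, 23), (46, 24), (50, 25), (54, 24), (58, 24), (62, 3)]
blank-guess rel -37.14981499075361 -127.55387585703849
side 959 rect [634.4 112.6] [129.5 152.7] 6.67 ext [577.92725128 -34.93425564] [708.04204126 117.18630335]
axis 0 [(-62, 10), (-58, 10), (-54, 20), (-50, 12), (-46, 18), (-42, 10), (-34, 15), (-14, 1), (-10, 7), (10, 9), (14, 8), (30, 3), (34, 9), (38, 3), (46, 4), (50, 17), (54, 14), (58, 16), (62, 16), (66, 16), (70, 1)]
axis 1 [(-58, 1), (-54, 11), (-50, 19), (-46, 19), (-38, 19), (-34, 19), (-30, 6), (-26, 4), (-18, 4), (-14, 4), (-10, 4), (-2, 3), (2, 4), (6, 2), (42, 1), (46, 20), (50, 20), (54, 20), (58, 20), (66, 21), (70, 21), (74, 5), (78, 4), (82, 5), (86, 5)]
blank-guess rel -37.14981499075361 -127.55387585703849
t 0.1 tcp [0.1706 0.5485 0.2305] F [-0.1  0.3  0.4] shift [-2.554e+00 -2.344e+00  1.000e-03] turn [-2.000e-03  1.000e-03  1.474e+00]
```

```bash
python3 -m crank '[-0.15,-0.14,0,0,0,0.08, -0.35,-0.32,0,0,0,0.18, -0.55,-0.5,0,0,0,0.3, -0.7,-0.65,0,0,0,0.4, -0.82,-0.76,0,0,0,0.45, -0.9,-0.83,0,0,0,0.5, -0.95,-0.87,0,0,0,0.5, -0.95,-0.87,0,0,0,0.5]' 1 40; python3 -c "
from h import *
to(.519,-.051,.231)"
```

```text
clock: 0.77
tcp_pos: [0.3016, 0.3238, 0.2311]
ee_rot: [0.0, 0.343, 0.939, -0.001]
force: [0.4, 0.6, 0.2]
finger_gap: 0.005
finger_force: 0.0
t 0.7667 tcp [0.3016 0.3238 0.2311] F [0.4 0.6 0.2] shift [-2.038e+00 -7.340e-01  2.000e-03] turn [-0.001  0.001  0.967]
```

```bash
python3 -m crank '[-0.15,-0.05,0,0,0,0.08, -0.35,-0.13,0,0,0,0.18, -0.55,-0.2,0,0,0,0.3, -0.72,-0.26,0,0,0,0.4, -0.86,-0.31,0,0,0,0.5, -0.95,-0.34,0,0,0,0.5, -1.0,-0.36,0,0,0,0.5, -1.0,-0.36,0,0,0,0.5]'; python3 -c "
from h import *
to(.519,-.051,.231)"
```

```text
clock: 1.43
tcp_pos: [0.4089, 0.1425, 0.2311]
ee_rot: [-0.0, 0.518, 0.855, -0.0]
force: [0.1, 0.3, 0.2]
finger_gap: 0.003
finger_force: 0.0
t 1.4333 tcp [0.4089 0.1425 0.2311] F [0.1 0.3 0.2] shift [-1.112  0.04   0.   ] turn [-0.    -0.     0.471]
```

```bash
python3 -m crank '[-0.15,0.01,0,0,0,0.08, -0.35,0.01,0,0,0,0.18, -0.55,0.02,0,0,0,0.3, -0.72,0.03,0,0,0,0.4, -0.86,0.04,0,0,0,0.47, -0.95,0.04,0,0,0,0.471, -1.0,0.04,0,0,0,0.471, -1.0,0.04,0,0,0,0.471]'; python3 -c "
from h import *
to(.519,-.051,.231)"
```

```text
clock: 2.1
tcp_pos: [0.5089, -0.0301, 0.2309]
ee_rot: [-0.0, 0.666, 0.746, 0.0]
force: [-0.8, -0.1, -0.5]
finger_gap: 0.001
finger_force: 0.0
t 2.1 tcp [ 0.5089 -0.0301  0.2309] F [-0.8 -0.1 -0.5] shift [-0.11   0.038 -0.001] turn [-0.    -0.001  0.003]
```

```bash
python3 -m crank '[-0.05,0.02,0,0,0,0, -0.11,0.035,0.1,0,0,0.003, -0.11,0.035,0.25,0,0,0.003, -0.11,0.035,0.42,0,0,0.003, -0.11,0.035,0.57,0,0,0.003, -0.11,0.035,0.68,0,0,0.003, -0.11,0.035,0.74,0,0,0.003, -0.11,0.035,0.75,0,0,0.003]'
python3 - <<'E'
from h import *
to(.519,-.051,.036)
c=cap('top','top1'); cv2.imwrite('pics/crop1.png',cv2.resize(c['color'][110:270,240:400,::-1],None,fx=3.7,fy=3.7,interpolation=cv2.INTER_CUBIC))
E
```

```text
clock: 2.77
tcp_pos: [0.5148, -0.0493, 0.0786]
ee_rot: [-0.003, 0.666, 0.746, -0.001]
force: [-0.2, 1.0, 1.0]
finger_gap: -0.003
finger_force: 0.0
t 2.7667 tcp [ 0.5148 -0.0493  0.0786] F [-0.2  1.   1. ] shift [-0.011  0.021  0.213] turn [-0.007 -0.003  0.002]
```

View pics/crop1.png

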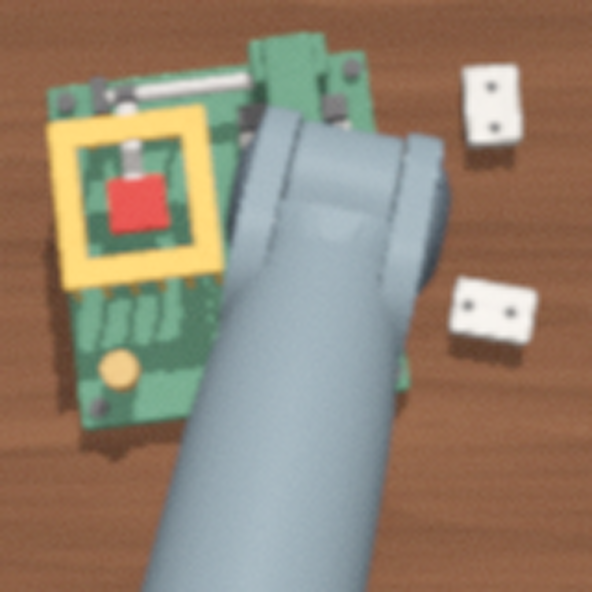

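The arm hides the channel at crop (330,300), but the guard at (135,200) is clear of it. I'll descend and push.

```bash
python3 -m crank '[-0.01,0,0.06,0,0,0, -0.01,0,0.13,0,0,0, -0.01,0,0.18,0,0,0, -0.01,0,0.205,0,0,0, -0.01,0,0.21,0,0,0, -0.01,0.05,0.21,0,0,0, -0.01,0.1,0.21,0,0,0, -0.01,0.13,0.21,0,0,0]'; python3 -m crank '[0,0.02,0,0,0,0, 0,0.05,0,0,0,0, 0,0.08,0,0,0,0, 0,0.11,0,0,0,0, 0,0.14,0,0,0,0, 0,0.17,0,0,0,0, 0,0.19,0,0,0,0, 0,0.2,0,0,0,0]'
```

```text
clock: 3.48
tcp_pos: [0.5455, -0.0504, 0.0404]
ee_rot: [0.001, 0.667, 0.745, 0.001]
force: [0.3, -0.2, 0.6]
finger_gap: -0.002
finger_force: 0.0
clock: 4.15
tcp_pos: [0.5813, -0.046, 0.0395]
ee_rot: [-0.001, 0.667, 0.745, -0.002]
force: [-8.7, -0.9, 7.8]
finger_gap: 0.002
finger_force: 5.5
```

```bash
python3 -m crank '[0,0.01,0,0,0,0, 0,0.02,0,0,0,0, 0,0.03,0,0,0,0, 0,0.04,0,0,0,0, 0,0.05,0,0,0,0, 0,0.055,0,0,0,0, 0,0.06,0,0,0,0, 0,0.06,0,0,0,0]'
```

```text
clock: 4.82
tcp_pos: [0.5927, -0.0448, 0.0395]
ee_rot: [-0.002, 0.667, 0.745, -0.002]
force: [-8.0, -0.3, 8.3]
finger_gap: -0.004
finger_force: 5.3
```

```bash
python3 -m crank '[0,0.005,0,0,0,0, 0,0.01,0,0,0,0, 0,0.015,0,0,0,0, 0,0.02,0,0,0,0, 0,0.025,0,0,0,0, 0,0.025,0,0,0,0]'; python3 -m crank '[0,0.005,0,0,0,0, 0,0.01,0,0,0,0, 0,0.015,0,0,0,0, 0,0.015,0,0,0,0]'
```

```text
clock: 5.32
tcp_pos: [0.5977, -0.0442, 0.0395]
ee_rot: [-0.002, 0.667, 0.745, -0.002]
force: [-7.4, -1.2, 8.3]
finger_gap: 0.004
finger_force: 5.3
clock: 5.65
tcp_pos: [0.6007, -0.0439, 0.0395]
ee_rot: [-0.002, 0.667, 0.745, -0.002]
force: [-8.5, -1.6, 8.5]
finger_gap: 0.003
finger_force: 5.2
```

```bash
for i in 1 2; do python3 -m crank '[0,0.005,0,0,0,0, 0,0.01,0,0,0,0, 0,0.01,0,0,0,0]' | grep -E 'tcp|force'; done
```

```text
tcp_pos: [0.6024, -0.0437, 0.0395]
force: [-7.9, -0.2, 9.0]
finger_force: 5.5
tcp_pos: [0.6026, -0.0437, 0.0394]
force: [-12.5, -1.3, 13.1]
finger_force: 8.4
```

```bash
python3 -m crank '[0,0.005,0,0,0,0, 0,0.01,0,0,0,0, 0,0.01,0,0,0,0, 0,0.01,0,0,0,0]'; python3 -c "
from h import *
c=cap('side','side1'); cv2.imwrite('pics/crop2.png',cv2.resize(c['color'][160:260,220:360,::-1],None,fx=5,fy=5,interpolation=cv2.INTER_CUBIC))"
```

```text
clock: 6.48
tcp_pos: [0.6027, -0.0436, 0.0394]
ee_rot: [-0.004, 0.667, 0.745, -0.005]
force: [-17.1, -2.2, 16.2]
finger_gap: -0.001
finger_force: 11.2
```

View pics/crop2.png

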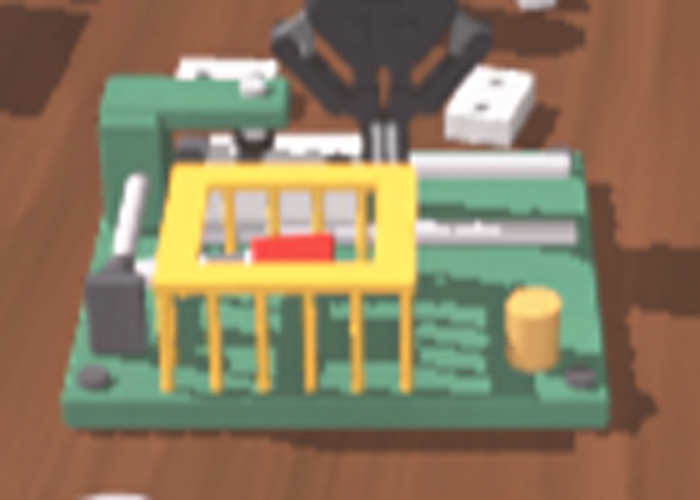

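The side crop shows the block seated under the clamp foot, around (285,205), against the stop at (190,150). The red pad at (290,248) is still up. I'll back off, rise and check from the top.

```bash
python3 -m crank '[0,-0.04,0,0,0,0, 0,-0.12,0,0,0,0, 0,-0.2,-0.0,0,0,0, 0,-0.2,-0.12,0,0,0, 0,-0.2,-0.3,0,0,0, 0,-0.2,-0.48,0,0,0, 0,-0.2,-0.55,0,0,0, 0,-0.2,-0.55,0,0,0]'; python3 -m crank '[0,-0.1,0,0,0,0, 0,-0.25,0,0,0,0, 0,-0.4,0,0,0,0, 0,-0.55,0,0,0,0, 0,-0.6,0,0,0,0, 0,-0.6,0,0,0,0]';python3 - <<'E'
from h import *
c=cap('top','top2'); W=cloud(c); cv2.imwrite('pics/crop3.png',cv2.resize(c['color'][110:235,240:400,::-1],None,fx=4.8,fy=4.8,interpolation=cv2.INTER_CUBIC))
s=cap('side','side2')
hsv=cv2.cvtColor(c['color'],cv2.COLOR_RGB2HSV); H,S,V=[hsv[...,i].astype(int) for i in range(3)]
m=((H<6)|(H>174))&(S>140)&(V>90); m[:140]=0;m[190:]=0;m[:,:260]=0;m[:,295:]=0
v,u=np.nonzero(m); print(np.nanmedian(W[m],0),onplane(c,u,v,.067).mean(0))
to(.632,.090,.149)
E
```

```text
clock: 7.2
tcp_pos: [0.5731, -0.0481, 0.1543]
ee_rot: [0.004, 0.667, 0.745, 0.002]
force: [-0.3, -0.2, -0.1]
finger_gap: 0.001
finger_force: 0.0
clock: 7.7
tcp_pos: [0.447, -0.0604, 0.1482]
ee_rot: [-0.002, 0.667, 0.745, -0.001]
force: [0.1, 0.7, 0.4]
finger_gap: -0.002
finger_force: 0.0
[0.63210197 0.09009223 0.06509936] [0.63144705 0.09050909 0.067     ]
t 7.8 tcp [ 0.4509 -0.0609  0.1491] F [ 0.  -0.6  0.1] shift [0.649 0.984 0.001] turn [ 0.001 -0.    -0.001]
```

View pics/crop3.png

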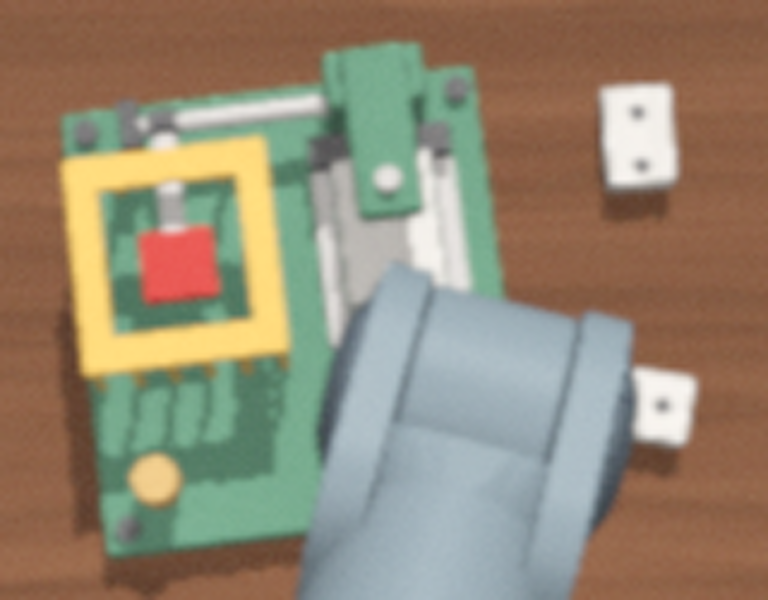

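The top crop shows the block up against the stop at (370,150), with the red pad at (178,263) centred in the window. I'll move over the pad.

```bash
python3 -m crank '[0.08,0.12,0,0,0,0, 0.2,0.3,0,0,0,0, 0.33,0.5,0,0,0,0, 0.46,0.7,0,0,0,0, 0.57,0.86,0,0,0,0, 0.63,0.95,0,0,0,0, 0.649,0.984,0,0,0,0, 0.649,0.984,0,0,0,0]'; python3 -m crank '[0,0,0,0,0,0, 0,0,0,0,0,0]' >/dev/null; python3 -c "
from h import *
to(.632,.090,.075)"
```

```text
clock: 8.47
tcp_pos: [0.6344, 0.0922, 0.148]
ee_rot: [0.0, 0.666, 0.746, 0.001]
force: [-0.7, 0.4, -0.7]
finger_gap: 0.001
finger_force: 0.0
t 8.6333 tcp [0.6309 0.0893 0.1489] F [-0.2  0.3  0.4] shift [0.003 0.006 0.369] turn [-0.001  0.    -0.001]
```

```bash
python3 -m crank '[0,0,0.05,0,0,0, 0,0,0.13,0,0,0, 0,0,0.21,0,0,0, 0,0,0.28,0,0,0, 0,0,0.33,0,0,0, 0,0,0.36,0,0,0, 0,0,0.365,0,0,0, 0,0,0.365,0,0,0]'; python3 -m crank '[0,0,0.01,0,0,0, 0,0,0.025,0,0,0, 0,0,0.04,0,0,0, 0,0,0.055,0,0,0, 0,0,0.07,0,0,0, 0,0,0.085,0,0,0, 0,0,0.1,0,0,0, 0,0,0.1,0,0,0]'
```

```text
clock: 9.3
tcp_pos: [0.6312, 0.0897, 0.0762]
ee_rot: [-0.0, 0.667, 0.745, -0.0]
force: [0.2, -0.1, -1.0]
finger_gap: 0.001
finger_force: 0.0
clock: 9.97
tcp_pos: [0.6313, 0.09, 0.0565]
ee_rot: [-0.0, 0.667, 0.745, -0.0]
force: [-1.2, -0.7, 2.7]
finger_gap: -0.002
finger_force: 1.2
```

```bash
python3 -m crank '[0,0,0.01,0,0,0, 0,0,0.025,0,0,0, 0,0,0.035,0,0,0, 0,0,0.045,0,0,0, 0,0,0.05,0,0,0, 0,0,0.05,0,0,0]'; python3 -m crank '[0,0,0.01,0,0,0, 0,0,0.015,0,0,0, 0,0,0.02,0,0,0, 0,0,0.02,0,0,0]'
```

```text
clock: 10.47
tcp_pos: [0.6314, 0.09, 0.0468]
ee_rot: [0.0, 0.667, 0.745, 0.0]
force: [-2.0, -0.8, 4.5]
finger_gap: 0.001
finger_force: 2.5
clock: 10.8
tcp_pos: [0.6317, 0.0901, 0.0448]
ee_rot: [0.001, 0.667, 0.745, 0.0]
force: [-6.1, -1.3, 15.6]
finger_gap: 0.001
finger_force: 8.0
```

```bash
python3 -m crank '[0,0,0.01,0,0,0, 0,0,0.02,0,0,0, 0,0,0.025,0,0,0, 0,0,0.025,0,0,0]'
```

```text
clock: 11.13
tcp_pos: [0.6321, 0.0901, 0.0439]
ee_rot: [0.002, 0.667, 0.745, 0.001]
force: [-15.9, -1.9, 38.2]
finger_gap: -0.002
finger_force: 20.1
```

The lever is on its end stop: 38 N, with the TCP at 44 mm. I'll withdraw straight up.

```bash
python3 -m crank '[0,0,-0.03,0,0,0, 0,0,-0.1,0,0,0, 0,0,-0.2,0,0,0, 0,0,-0.35,0,0,0, 0,0,-0.5,0,0,0, 0,0,-0.65,0,0,0, 0,0,-0.75,0,0,0, 0,0,-0.75,0,0,0]'; python3 -m crank '[0,-0.1,0,0,0,0, 0,-0.3,0,0,0,0, 0,-0.5,0,0,0,0, 0,-0.7,0,0,0,0, 0,-0.85,0,0,0,0, 0,-0.95,0,0,0,0, 0,-1,0,0,0,0, 0,-1,0,0,0,0]';python3 - <<'E'
from h import *
c=cap('top','top3'); W=cloud(c); s=cap('side','side3')
a=c['color'][110:235,240:400,::-1]; b=s['color'][160:260,220:360,::-1]
r=lambda i,h:cv2.resize(i,(int(i.shape[1]*h/i.shape[0]),h),interpolation=cv2.INTER_CUBIC)
cv2.imwrite('pics/crop4.png',np.hstack([r(a,290),r(b,290)]))
hsv=cv2.cvtColor(c['color'],cv2.COLOR_RGB2HSV); H,S,V=[hsv[...,i].astype(int) for i in range(3)]
m=((H<6)|(H>174))&(S>140)&(V>90); m[:140]=0;m[190:]=0;m[:,:260]=0;m[:,295:]=0
print('pad',np.nanmedian(W[m],0))
m=(W[...,2]>.042)&(W[...,2]<.058)&(S<60);m[:130]=0;m[205:]=0;m[:,:305]=0;m[:,345:]=0
v,u=np.nonzero(m);P=onplane(c,u,v,.05)
ex=np.array([np.cos(YAW),np.sin(YAW)]);print('blank near end, along ex mm rel. start',(np.percentile(P[:,:2]@ex,1)*1000-(np.array([608.3,-40.9])@ex-45)))
E
```

```text
clock: 11.8
tcp_pos: [0.6347, 0.0902, 0.193]
ee_rot: [0.003, 0.667, 0.745, 0.003]
force: [1.4, -0.5, -0.1]
finger_gap: -0.001
finger_force: 0.0
clock: 12.47
tcp_pos: [0.4306, 0.0678, 0.1868]
ee_rot: [-0.001, 0.667, 0.745, -0.001]
force: [0.5, -0.5, 0.4]
finger_gap: -0.003
finger_force: 0.0
pad [0.63092064 0.09149884 0.04370258]
blank near end, along ex mm rel. start 49.73336191067324
```

View pics/crop4.png

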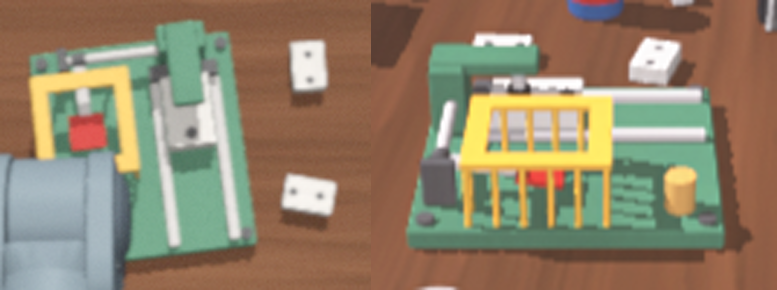

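The picture shows the block home at (190,110) with the foot on it at (518,82). The pad is down at (545,178), measured 44 mm above the bench, and the gripper is clear of the guard.

```bash
python3 -m crank '[0,-1,0,0,0,0, 0,-1,0,0,0,0]' >/dev/null; python3 -m crank '[0,0,0,0,0,0, 0,0,0,0,0,0, 0,0,0,0,0,0, 0,0,0,0,0,0]' | head -2; python3 -c "
from rig import robot
print(robot.sign_off())"
```

```text
clock: 13.07
tcp_pos: [0.3528, 0.0586, 0.188]
the job is handed in; nothing more can be done
None
```

The job is handed in at about 13 s: the block is home against the stop (moved about 50 mm), the lever is fully down with the clamp on the block, and the gripper is clear of the guard; no verdict came back.

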